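Fit the turning knob to the card shuffler

ROBOT

A 6-joint arm with a two-finger parallel gripper is mounted at the origin on the work surface. World frame = base frame: x ahead of the robot, y to its left, z up, the work surface at z = 0. Lengths are in mm, angles in rad, forces in N, time in s.
With the tool pointing down it reaches from about 350 to 875 mm from the base axis. Payload 4.2 kg.
Tool frame: the origin (TCP) lies midway between the tips of the shut fingers; the grasp point (between the pads) lies 19 mm behind it; z points along the fingers, y is the line along which they close (so a half turn about z gives the same grasp; the last joint's range is limited). The gripper opens to 85 mm and grips with 20 to 120 N. Pads are 22 mm wide; open, the fingers measure 114 mm over their backs; the gripper's body (76 mm by 85 mm) begins 54 mm behind the grasp point. The pads swing forward as they close: fully open they stand 13 mm farther back than shut.
Start: joints at [-0.922, 0.385, 0.008, 0, -1.194, -0.259], TCP at [237.515, -578.088, 231.312] pointing down, gripper open.
Joint ranges: [-3.14, 3.14], [-1.21, 2.06], [-1.07, 1.41], [-3.16, 2.05], [-2.99, -0.16], [-3.1, 3.1]. Speed limits (rad/s): [2.79, 2.79, 3.14, 3.14, 3.14, 3.14].

INTERFACE

Orientations are given as a unit quaternion [x, y, z, w].
In Python, from bench import sensors, get_image, camera_params, job_done gives the robot as it stands.
- The arm moves only by the tool servo_tool, never from a script. Its argument "motion" is a list of rows, each an object with "travel": the shift along the tool's x, y, z as a fraction of full scale, a list of three; "rot": the turn, a rotation vector about the tool's x, y, z as a fraction of full scale, a list of three; "hand": the opening, from 0 (shut) to 1 (fully open). In form: [{"travel": [x, y, z], "rot": [wx, wy, wz], "hand": hand}, ...]. A call has 1 to 10 rows; each row shifts and turns the commanded pose from where the row before left it, along the tool's axes as they then stand; what a row does not reach is not made up. Full scale, the value 1, is 25 cm for a shift and 360 degrees for a turn. A row lasts 1/12 s, in which the tool goes at most 41.7 mm and 7.16 degrees, less where a joint would pass 70% of its speed; a pose out of reach is approached as far as the arm can. A call with a number of a shift or a turn outside -1 to 1 is refused whole. A call with a gripper value outside its range is refused whole. The fingers move at their own pace and stop on an object; the grip force is fixed at half the most. Time passes only in rows, so rows that do not move let the fingers close. It gives the time, the measured TCP pose, the force, the opening and the grip force at its end, in the units of the state.
- sensors.read_state(): the state, without advancing time (a new reading comes with each control period).
- get_image(name): name is "scene" or "side" or "wrist"; returns (picture, depth): 480x640x3 uint8, red, green, blue; 480x640 float32, mm along the optical axis (not along the pixel's ray), 0 where there is no reading.
- camera_params(name): a dict with "camera_matrix" (3x3 intrinsics, pixels), "R" (3x3) and "t" (3): a world point X has camera coordinates R X + t; the wrist camera has in their place "mount" (4x4, takes a point from camera to tool coordinates, whose origin is the TCP and whose axes are the flange's). Camera axes: x right, y down, z forward; pixel columns grow to the right and rows downward; lengths in mm; the calibration is good to about 2 mm. A picture is of the moment at which its call begins: read the wrist's pose just before it. camera_params takes no time and is no camera call.
- job_done(): hands the job in; it is judged then, once.
The state is a dict: "clock": time; "joints": joint angles; "joint_vel": joint speeds; "joint_efforts": joint torques, N m; "position": TCP position; "ee_rot": TCP orientation; "contact_force": force on the tool from outside, world axes, zero at the start; "wrist_torque": the same for the moment, N m; "gripper_width": finger opening in mm; "grasp_force": force on a finger pad.
Only numpy, scipy, OpenCV 4.12 (cv2) and the standard library are available. Lean on these libraries where they do the work, as an engineer would, in place of code of your own. Each camera call takes 0.05 s, during which the arm holds its last target. There are 200 camera calls.

TASK

Get the card shuffler ready for use: swing the lid of the wooden dice box open past its balance point so that it stays open by itself, lift the turning knob out of the box, and fit it on the toothed drive stub on the shuffler's sloping face, turning it until the teeth mesh and pushing it fully home. Let go of it and leave the lid open; do not shift or topple the vase, paperweight, remote or coaster.

Things in the scene. Friction and masses are not known exactly. Their poses are not given: they have to be found in the camera images.
- dicebox: Fixed open-topped wooden box, 160 (x) x 206 (y) x 68 mm high outside, walls and floor 5 mm thick. Origin: centre of its underside, on the console; z up, +x towards the lid's hinge. Yaw varies. Rows of 16 mm dice are glued to its floor along both short ends (86 mm from the middle along +y and -y); the knob lies between them.
- dicebox_lid (a joint): Lid angle in rad: 0 closed, grows as it opens, stop at 1.9. The 8 mm thick lid lies on the box; it is free on its hinge, weighs about 0.18 kg, falls shut when left below about 1.5 and falls open to 1.9 when left above about 1.6.
- dicebox_lid_handle (a point): Centre of the head of the round brass handle knob on the lid, 35 mm above the lid's top face, 130 mm from the hinge axis along the lid, in the middle of the box's width. Head 28 mm in diameter, 27 to 43 mm above the lid face; below it a stem 12 mm in diameter. Its frame turns with the lid: z out of the lid's top face, y along the hinge.
- dicebox_lid_hinge (a point): Point on the lid's hinge axis, which runs along the box's y axis at its far (+x) top rim, at the level of the lid's underside; as it opens, the handle goes up and over towards the box's +x. Turns with the lid.
- knob: Loose black plastic turning knob, about 0.11 kg, standing open side down on the box floor. Origin: centre of the underside (open mouth); z up out of the top. Round hub 48 mm in diameter, 30 mm high; on top a grip bar 44 mm long (knob's x), 12 mm wide (y), from 30 to 56 mm above the underside. It keeps its place in the box if not touched.
- shuffler: Fixed grey plastic card shuffler, 140 (x) x 226 (y) mm; a card tray about 73 mm high at each end (y), between them a 90 mm wide block with a sloping top, at most 108 mm high. Origin: centre of the underside, z up. Yaw varies about a quarter turn (its -x to the robot's right). The sloping face looks up and to -x, its normal 30 degrees from vertical, its centre 10 mm to -x of the origin and 85 mm up.
- drive: Aluminium drive stub, square on the centre of the sloping face. Origin: on the face at its foot; z along the stub, out of the face. Round core 18 mm in diameter, 24 mm long, its last 4 mm tapering to 12 mm; from the foot to 13 mm up, four teeth 6 mm wide reach 15.5 mm from the axis along the stub's +x, -x, +y, -y. Starts at any angle; stiff to turn (about 0.15 N m).
- vase: White ceramic bud vase, 200 mm tall, 60 mm in diameter at its belly, loose, standing on the other side of the shuffler from the box. Origin: centre of its underside. Not to be disturbed.
- paperweight: Blue glass paperweight, 62 mm in diameter, 50 mm high, loose. Origin: centre of its underside. Not to be disturbed.
- remote: Silver remote, 160 (x) x 44 x 16 mm, lying loose beyond the box and shuffler. Origin: centre of its underside. Not to be disturbed.
- coaster: White ceramic coaster, 94 mm in diameter, 8 mm thick, loose, beyond the box and shuffler. Origin: centre of its underside. Not to be disturbed.
- knob_mouth (a point): Same point and axes as knob: the mouth of the hub. Bore 34 mm wide, 26 mm deep; at the mouth four inward teeth, 9 mm wide, 13 mm long along the axis, 21 mm between opposite tooth ends. They stand at 45, 135, 225, 315 degrees from the knob's x, so they mesh when the bar is in line with either pair of opposite stub teeth: four angles 90 degrees apart, about 6 degrees of play either way.
- drive_seat (a point): Same point and axes as drive: where the knob's origin must finally be, with the knob's z along this z. With the teeth not meshed the knob stands 13 mm proud of it.

How it is judged (in metres and radians):
On the way, in this order (a step that is already met when the one before it is completed fails the run):
1. the lid stands open past its balance point by itself, with nothing of the robot touching it (value of joint dicebox_lid above 1.65 rad and contact force between each of the fingers, the arm and dicebox below 0.2 N), for 0.2 s.
2. the knob is lifted clear of the box, its underside over 90 mm above the console (height (world z) of knob above 0.09 m and distance between knob and drive above 0.04 m), for 0.1 s.
At the end, for the whole second after the job is handed in: The knob sits meshed and fully home on the drive stub (its origin within 4 mm of the stub's, axes within 0.1 rad), at rest and released, and the dice box lid stands open (joint over 1.6 rad) (distance between knob and drive below 0.004 m and angle between the z axis of knob and the z axis of drive, either way round below 0.1 rad and linear speed of knob below 0.02 m/s and value of joint dicebox_lid above 1.6 rad); the robot touches nothing.
It fails at once if the vase is shifted by more than 20 mm or tipped (distance of vase from where it was at the start of the episode above 0.02 m or angle between vase's own z axis and vertical above 0.3 rad).
It fails at once if the paperweight, remote or coaster is shifted by more than 20 mm (distance of any of paperweight, remote, coaster from where it was at the start of the episode above 0.02 m).
It also fails if it takes over 64 s, if anything falls off the work surface, if the arm or the gripper's body presses on something with over 40 N, if the wrist force passes 120 N, or if a joint passes its speed limit or range.

## Working session

There is one attempt and no reset: what is moved stays moved. The work goes in short steps, Python scripts to look and compute and a tool call to move; the robot and the scene stay as the last step left them, time stands still between calls to the robot, and variables do not carry over. Pictures are saved under pics/ and viewed, at most 10 in all, crops included, and the job is handed in when it is done.

Besides the shell and the picture viewer there is one more tool, called as name(argument=value, ...) on one line, values as JSON. servo_tool: Moves the arm, as the interface text tells. Its arguments: {"type":"object","properties":{"motion":{"type":"array"}},"required":["motion"]}

```bash
ls; mkdir -p pics
cat > h.py <<'E'
import numpy as np, cv2
from bench import sensors, get_image, camera_params, job_done
from scipy.spatial.transform import Rotation as Ro
def cloud(name, save=None):
    st=sensors.read_state(); im,d=get_image(name); p=camera_params(name)
    K=np.array(p["camera_matrix"]); v,u=np.mgrid[:480,:640]
    c=np.stack([(u-K[0,2])/K[0,0]*d,(v-K[1,2])/K[1,1]*d,d],-1)
    if name=="wrist":
        M=np.array(p["mount"]); c=c@M[:3,:3].T+M[:3,3]
        w=c@Ro.from_quat(st["ee_rot"]).as_matrix().T+np.array(st["position"])
    else: w=(c-np.array(p["t"]))@np.array(p["R"])
    w[d==0]=np.nan
    if save: cv2.imwrite("pics/"+save,im[...,::-1])
    return im,w
E
python3 - <<'E'
from h import *
import pickle
o={}
for n in("scene","side"):
    o[n]=cloud(n,n+"0.png")
    p=camera_params(n);print(n,(-np.array(p["R"]).T@np.array(p["t"])).round(),np.array(p["R"])[2].round(2))
pickle.dump(o,open("o.pkl","wb"))
print(camera_params("wrist")["mount"],sensors.read_state())
cv2.imwrite("pics/both.png",np.vstack([cv2.resize(o[n][0],(400,300)) for n in o])[...,::-1])
E
```

```text
pics
scene [1253.  178. 1157.] [-0.53 -0.14 -0.84]
side [ 558. -608.  658.] [ 0.04  0.73 -0.68]
[[ 1.40005333e-04 -9.56631647e-01 -2.91300314e-01  7.38350144e+01]
 [ 9.99999818e-01 -3.70184453e-05  6.02190644e-04 -3.10890265e-01]
 [-5.86858112e-04 -2.91300346e-01  9.56631467e-01 -1.42954458e+02]
 [ 0.00000000e+00  0.00000000e+00  0.00000000e+00  1.00000000e+00]] {'clock': 0.1, 'joints': array([-9.22417675e-01,  3.85508672e-01,  6.74523060e-03, -4.22484251e-04,
       -1.19398940e+00, -2.58579814e-01]), 'joint_vel': array([ 0.00043867, -0.00050993,  0.00224509,  0.00172068,  0.00040515,
        0.00073239]), 'joint_efforts': array([-1.59988963e-04, -3.93321490e+01,  1.88930315e+01,  4.19796064e+00,
       -2.59462860e-03,  6.57205277e-07]), 'position': array([ 237.30349353, -577.63215226,  230.30855402]), 'ee_rot': array([-1.93591318e-01,  9.81081753e-01,  9.65403377e-04, -2.52070133e-04]), 'contact_force': array([ 0.35742859,  0.56804547, -0.13446984]), 'wrist_torque': array([0.00555376, 0.04360774, 0.01033969]), 'grasp_force': 0.0, 'gripper_width': 85.14527900331915}
```

View pics/scene0.png

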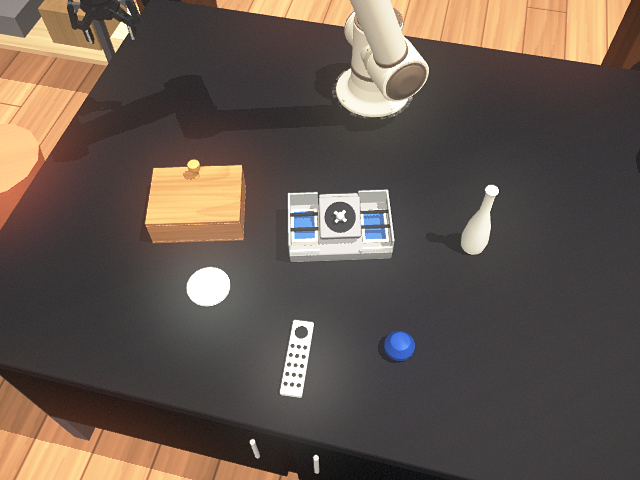

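View pics/side0.png

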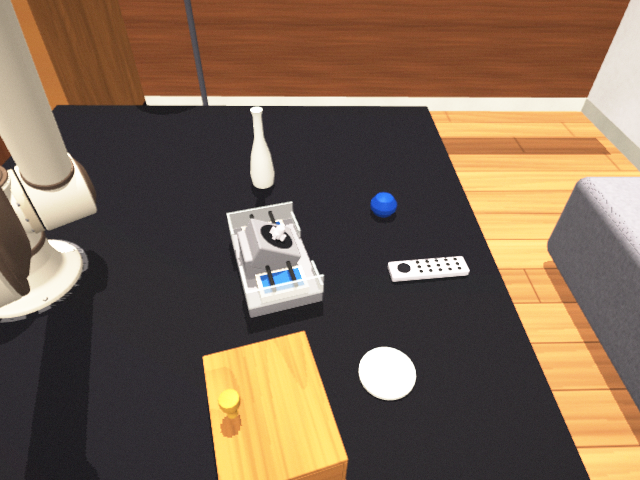

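The scene view shows the box (lid at 195,200, brass handle at 193,167), the shuffler with its X-shaped stub at (340,216), the vase at (478,220), the paperweight at (399,346), the remote at (297,358) and the coaster at (208,286). The side view agrees: handle at (229,400), stub at (277,232).

Run:
```python
from h import *
import pickle
o=pickle.load(open("o.pkl","rb"))
for n,(im,w) in o.items():
    print("==",n); z=w[...,2]
    hsv=cv2.cvtColor(im,cv2.COLOR_RGB2HSV)
    tab=(w[...,0]>300)&(w[...,0]<900)&(np.abs(w[...,1])<500)
    m=(np.abs(z-76)<4)&(hsv[...,1]>60)&tab&(w[...,1]<-60)
    r=cv2.minAreaRect(w[m][:,:2].astype(np.float32)); print("lid",r,np.median(z[m]),m.sum()); print(cv2.boxPoints(r).round(1))
    m=(z>95)&(z<128)&(hsv[...,1]>80)&tab&(w[...,1]<-60); print("handle",np.nanmean(w[m],0).round(1),np.nanmax(z[m]).round(1),m.sum(), w[m].min(0).round(1),w[m].max(0).round(1))
    B=(w[...,1]>-80)&(w[...,1]<220)&(w[...,0]<700)&(w[...,0]>300)
    m=B&(z>15)&(z<85); r=cv2.minAreaRect(w[m][:,:2].astype(np.float32)); print("shuf",r);print(cv2.boxPoints(r).round(1))
    # sloping face: local normals
    g=cv2.blur(w,(3,3)); nx=np.cross(np.roll(g,-2,1)-np.roll(g,2,1),np.roll(g,2,0)-np.roll(g,-2,0)); nx/=np.linalg.norm(nx,axis=-1,keepdims=True); nx*=np.sign(nx[...,2:])
    m=B&(z>55)&(z<112)&(nx[...,2]>0.8)&(nx[...,2]<0.92)
    P=w[m]; 
    for k in range(5):
        c=P.mean(0); nn=np.linalg.svd(P-c)[2][2]; nn*=np.sign(nn[2]); P=P[np.abs((P-c)@nn)<[20,8,4,2.5,2.5][k]]
    print("face n",nn.round(3),"tilt",np.degrees(np.arccos(nn[2])),"az",np.degrees(np.arctan2(nn[1],nn[0])),c.round(1),len(P),P.min(0).round(),P.max(0).round())
    h=(w-c)@nn
    m=B&(h>8)&(h<32)&(z>70)&(np.linalg.norm(w-c,axis=-1)<60); q=w[m]
    print("stub n",m.sum(),np.percentile(h[m],[50,90,98]).round(1))
    m2=m&(h>20); print("tip",np.nanmean(w[m2],0).round(1),m2.sum(), "foot",(np.nanmean(w[m2],0)-nn*np.nanmean(h[m2])).round(1))
    for nm,mm in (("blue",(hsv[...,0]>105)&(hsv[...,0]<130)&(hsv[...,1]>120)&(w[...,0]>600)&(w[...,1]<300)),):
        print(nm,np.nanmean(w[mm],0).round(),mm.sum())
    for nm,mm in (("vase",(z>25)&(z<205)&(w[...,1]>180)&tab),("flat",(z>3)&(z<22)&(w[...,0]>600)&tab)):
        print(nm,np.nanmean(w[mm],0).round(),mm.sum(),w[mm].min(0).round(),w[mm].max(0).round())
```

```text
== scene
lid ((499.7784729003906, -311.6083068847656), (166.3929443359375, 207.9329071044922), 16.254005432128906) 76.64534080152578 4648
[[ 390.8 -235.1]
 [ 449.  -434.7]
 [ 608.7 -388.1]
 [ 550.5 -188.5]]
handle [ 455.5 -322.8  117. ] 125.3 138 [ 439.1 -338.8   97.9] [ 466.9 -310.2  125.3]
shuf ((484.1530456542969, 18.52801513671875), (147.50865173339844, 226.83822631835938), 16.3205623626709)
[[ 381.5  106.7]
 [ 445.2 -111. ]
 [ 586.8  -69.6]
 [ 523.1  148.1]]<stdin>:18: RuntimeWarning: Mean of empty slice.
  ret = um.true_divide(
Traceback (most recent call last):
ValueError: zero-size array to reduction operation minimum which has no identity
```

Run:
```python
from h import *
import pickle
o=pickle.load(open("o.pkl","rb"))
for n,(im,w) in o.items():
    print("==",n); z=w[...,2]
    hsv=cv2.cvtColor(im,cv2.COLOR_RGB2HSV)
    tab=(w[...,0]>300)&(w[...,0]<900)&(np.abs(w[...,1])<500)
    if n=="side":
        m=(np.abs(z-76)<4)&(hsv[...,1]>60)&tab&(w[...,1]<-60)
        r=cv2.minAreaRect(w[m][:,:2].astype(np.float32)); print("lid",r,np.median(z[m]),m.sum()); print(cv2.boxPoints(r).round(1))
        m=(z>95)&(z<128)&(hsv[...,1]>80)&tab&(w[...,1]<-60); print("handle",np.nanmean(w[m],0).round(1),np.nanmax(z[m]).round(1),m.sum(), w[m].min(0).round(1),w[m].max(0).round(1))
    B=(w[...,1]>-130)&(w[...,1]<220)&(w[...,0]<700)&(w[...,0]>300)&(hsv[...,1]<80)
    m=B&(z>15)&(z<85); r=cv2.minAreaRect(w[m][:,:2].astype(np.float32)); print("shuf",r);print(cv2.boxPoints(r).round(1))
    g=np.nan_to_num(w)
    nx=np.cross(np.roll(g,-2,1)-np.roll(g,2,1),np.roll(g,2,0)-np.roll(g,-2,0)); nx/=np.linalg.norm(nx,axis=-1,keepdims=True)+1e-9; nx*=np.sign(nx[...,2:])
    m=B&(z>55)&(z<112)&(nx[...,2]>0.78)&(nx[...,2]<0.93)
    P=w[m]; print(len(P))
    if len(P)<20: continue
    c=np.median(P,0);mz=np.median(nx[m],0);print("med",c.round(),mz.round(2))
    P=w[B&(z>50)&(z<112)]
    nn=mz/np.linalg.norm(mz)
    for t in(8,5,3,2.5,2.5):
        P2=P[np.abs((P-c)@nn)<t]; c=P2.mean(0); nn=np.linalg.svd(P2-c,full_matrices=False)[2][2]; nn*=np.sign(nn[2])
    P=P2
    print("face n",nn.round(3),"tilt",np.degrees(np.arccos(nn[2])),"az",np.degrees(np.arctan2(nn[1],nn[0])),c.round(1),len(P),P.min(0).round(),P.max(0).round())
    h=(w-c)@nn
    m=B&(h>8)&(h<32)&(z>70)&(np.linalg.norm(w-c,axis=-1)<50)
    print("stub n",m.sum(),np.percentile(h[m],[50,90,98]).round(1))
    m2=m&(h>20); print("tip",np.nanmean(w[m2],0).round(1),m2.sum(), "foot",(np.nanmean(w[m2],0)-nn*np.nanmean(h[m2])).round(1))
    for nm,mm in (("blue",(z>8)&(z<60)&(w[...,0]>640)&tab),("vase",(z>25)&(z<205)&(w[...,1]>180)&tab),("flat",(z>3)&(z<22)&(w[...,0]>600)&tab)):
        if mm.any(): print(nm,np.nanmean(w[mm],0).round(),mm.sum(),w[mm].min(0).round(),w[mm].max(0).round())
```

```text
== scene
shuf ((484.1530456542969, 18.52801513671875), (147.50865173339844, 226.83822631835938), 16.3205623626709)
[[ 381.5  106.7]
 [ 445.2 -111. ]
 [ 586.8  -69.6]
 [ 523.1  148.1]]
533
med [491.  12.  83.] [ 0.28 -0.01  0.85]
face n [0.473 0.094 0.876] tilt 28.8488920059637 az 11.179535124787368 [494.9  21.1  84. ] 959 [445. -85.  50.] [576. 145. 108.]
stub n 99 [19.9 25.8 26.8]
tip [504.3  24.  105.6] 48 foot [493.1  21.8  84.9]
blue [761.  -2.  20.] 3154 [ 640. -441.    8.] [890. 433.  53.]
vase [549. 277.  83.] 1765 [426. 180.  25.] [762. 345. 205.]
flat [755. -10.   7.] 10395 [ 600. -500.    3.] [900. 500.  22.]
== side
lid ((499.4349060058594, -312.65948486328125), (160.050537109375, 207.32469177246094), 15.899999618530273) 75.65165396922046 15556
[[ 394.1 -234.9]
 [ 450.9 -434.3]
 [ 604.8 -390.4]
 [ 548.  -191. ]]
handle [ 452.4 -329.3  116.6] 121.1 432 [ 438.4 -340.4  102.1] [ 465.  -312.4  121.1]
shuf ((483.50933837890625, 16.920509338378906), (140.39891052246094, 231.41342163085938), 16.08611297607422)
[[ 384.   108.6]
 [ 448.1 -113.7]
 [ 583.   -74.8]
 [ 518.9  147.5]]
846
med [480.  11.  81.] [0.37 0.16 0.84]
face n [0.347 0.161 0.924] tilt 22.50850795971837 az 24.903654712562293 [502.8   6.5  74.2] 307 [436. -83.  50.] [580. 139.  98.]
stub n 451 [11.8 24.3 30.7]
tip [498.7  18.2 101.6] 82 foot [489.8  14.1  77.8]
blue [756. -13.  17.] 2369 [ 640. -275.    8.] [878. 215.  51.]
vase [493. 282.  89.] 1342 [412. 180.  25.] [760. 328. 201.]
flat [ 726. -132.   10.] 3925 [ 601. -391.    3.] [896. 488.  22.]
```

The box sits at about (500,-312) with yaw 16°, which puts the handle near (452,-327,111). The slope's normal points to world +x at azimuth about 16°, with the stub's foot near (493,21,85). The lid, shuffler and stub sizes match the given ones, so I'll plan the first move.

```bash
cat >> h.py <<'E'
def rz(yaw,tilt=None): pass
def down(yawdeg):  # tool pointing down, tool x = -box x dir at yaw
    a=np.radians(yawdeg); c,s=np.cos(a),np.sin(a)
    return np.array([[-c,-s,0],[-s,c,0],[0,0,-1.]])
def plan(wps, hand, nd=3, start=None):
    """wps: list of (pos,R,nrows)"""
    st=sensors.read_state(); p=np.array(st["position"]); R=Ro.from_quat(st["ee_rot"]).as_matrix()
    if start: p,R=start
    for tp,tR,n in wps:
        tp=np.array(tp,float); p0=p.copy(); R0=R.copy(); rv=Ro.from_matrix(R0.T@tR).as_rotvec()
        for i in range(1,n+1):
            g=p0+(tp-p0)*i/n; G=R0@Ro.from_rotvec(rv*i/n).as_matrix()
            t=(R.T@(g-p)/250).round(nd); r=(Ro.from_matrix(R.T@G).as_rotvec()/(2*np.pi)).round(nd+1)
            print('{"travel":%s,"rot":%s,"hand":%g},'%(t.tolist(),r.tolist(),hand))
            p=p+R@t*250; R=R@Ro.from_rotvec(r*2*np.pi).as_matrix()
    print("end",p.round(1),"z",R[:,2].round(3),"x",R[:,0].round(3)); return p,R
E
python3 - <<'E'
from h import *
plan([((452,-327,160),down(16.1),10)],1)
E
```

```text
{"travel":[-0.118, 0.06, 0.028],"rot":[0.0, -0.0, 0.0017],"hand":1},
{"travel":[-0.116, 0.061, 0.028],"rot":[0.0001, -0.0, 0.0018],"hand":1},
{"travel":[-0.117, 0.063, 0.029],"rot":[-0.0, -0.0, 0.0017],"hand":1},
{"travel":[-0.115, 0.064, 0.028],"rot":[0.0, -0.0, 0.0017],"hand":1},
{"travel":[-0.115, 0.065, 0.028],"rot":[0.0001, -0.0, 0.0017],"hand":1},
{"travel":[-0.114, 0.066, 0.028],"rot":[-0.0, -0.0, 0.0018],"hand":1},
{"travel":[-0.113, 0.068, 0.028],"rot":[0.0, -0.0, 0.0017],"hand":1},
{"travel":[-0.113, 0.069, 0.028],"rot":[0.0001, -0.0, 0.0017],"hand":1},
{"travel":[-0.112, 0.07, 0.029],"rot":[-0.0, -0.0, 0.0018],"hand":1},
{"travel":[-0.111, 0.071, 0.028],"rot":[0.0, -0.0, 0.0017],"hand":1},
end [ 452.  -327.1  159.9] z [-0.  0. -1.] x [-0.961 -0.277  0.   ]
```

servo_tool(motion=[{"travel": [-0.118, 0.06, 0.028], "rot": [0, 0, 0.0017], "hand": 1}, {"travel": [-0.116, 0.061, 0.028], "rot": [0, 0, 0.0018], "hand": 1}, {"travel": [-0.117, 0.063, 0.029], "rot": [0, 0, 0.0017], "hand": 1}, {"travel": [-0.115, 0.064, 0.028], "rot": [0, 0, 0.0017], "hand": 1}, {"travel": [-0.115, 0.065, 0.028], "rot": [0, 0, 0.0017], "hand": 1}, {"travel": [-0.114, 0.066, 0.028], "rot": [0, 0, 0.0018], "hand": 1}, {"travel": [-0.113, 0.068, 0.028], "rot": [0, 0, 0.0017], "hand": 1}, {"travel": [-0.113, 0.069, 0.028], "rot": [0, 0, 0.0017], "hand": 1}, {"travel": [-0.112, 0.07, 0.029], "rot": [0, 0, 0.0018], "hand": 1}, {"travel": [-0.111, 0.071, 0.028], "rot": [0, 0, 0.0017], "hand": 1}])

```text
clock: 0.93
position: [452.8, -326.0, 160.2]
ee_rot: [-0.14, 0.99, 0.0, -0.0]
contact_force: [0.7, -0.7, 0.3]
gripper_width: 85.5
grasp_force: 0.0
```

servo_tool(motion=[{"travel": [0, 0, 0], "rot": [0, 0, 0], "hand": 1}, {"travel": [0, 0, 0], "rot": [0, 0, 0], "hand": 1}])

```text
clock: 1.1
position: [452.8, -326.0, 159.9]
ee_rot: [-0.142, 0.99, 0.001, -0.001]
contact_force: [0.4, 0.8, 1.2]
gripper_width: 85.2
grasp_force: 0.0
```

Run:
```python
from h import *
im,w=cloud("wrist","w1.png"); z=w[...,2]
hsv=cv2.cvtColor(im,cv2.COLOR_RGB2HSV)
near=np.linalg.norm(w[...,:2]-[452,-327],axis=-1)<30
m=near&(z>112)&(z<124)&(hsv[...,1]>80)
print(m.sum(),np.median(z[m]),cv2.minEnclosingCircle(w[m][:,:2].astype(np.float32)))
m=(np.abs(z-76)<3)&(hsv[...,1]>60); r=cv2.minAreaRect(w[m][:,:2].astype(np.float32)); print(r,np.median(z[m]),cv2.boxPoints(r))
plan([((452,-327,101),down(16.1),3)],1)
```

```text
2019 119.68817700010646 ((451.8318786621094, -325.8492126464844), 13.960074424743652)
((485.4067077636719, -259.25054931640625), (160.70359802246094, 315.2317810058594), 15.870706558227539) 76.97238529970345 [[ 365.015   -129.61638]
 [ 451.22064 -432.83194]
 [ 605.7984  -388.8847 ]
 [ 519.5928   -85.66916]]
{"travel":[0.0, -0.0, 0.079],"rot":[0.0, -0.0001, 0.0001],"hand":1},
{"travel":[0.001, -0.0, 0.079],"rot":[0.0001, -0.0, 0.0001],"hand":1},
{"travel":[0.0, 0.0, 0.079],"rot":[0.0, -0.0001, 0.0001],"hand":1},
end [ 452.  -327.   101.1] z [ 0.  0. -1.] x [-0.961 -0.277 -0.   ]
```

The handle is at (451.8,-325.9) with radius 14.0 and its top at 119.7, as expected. I'll go down and grip it.

servo_tool(motion=[{"travel": [0.002, 0, 0.079], "rot": [0, 0, 0], "hand": 1}, {"travel": [0.002, 0, 0.079], "rot": [0, 0, 0], "hand": 1}, {"travel": [0, 0, 0.079], "rot": [0, 0, 0], "hand": 0.2}, {"travel": [0, 0, 0], "rot": [0, 0, 0], "hand": 0.2}, {"travel": [0, 0, 0], "rot": [0, 0, 0], "hand": 0.2}, {"travel": [0, 0, 0], "rot": [0, 0, 0], "hand": 0.2}, {"travel": [0, 0, 0], "rot": [0, 0, 0], "hand": 0.2}, {"travel": [0, 0, 0], "rot": [0, 0, 0], "hand": 0.2}, {"travel": [0, 0, 0], "rot": [0, 0, 0], "hand": 0.2}])

```text
clock: 1.9
position: [450.9, -326.2, 103.6]
ee_rot: [-0.139, 0.99, 0.001, 0.0]
contact_force: [-1.3, 8.4, 7.6]
gripper_width: 25.0
grasp_force: 58.8
```

Run:
```python
from h import *
st=sensors.read_state(); print(st["gripper_width"],st["grasp_force"],st["contact_force"])
a=np.radians(16.0); bx=np.array([np.cos(a),np.sin(a),0])
head=np.array([451.8,-325.9,112]); H=head+130*bx; H[2]=69
print("hinge",H)
p=np.array(st["position"]); off=p-head; print("off",off)
R=Ro.from_quat(st["ee_rot"]).as_matrix()
w=[]
for th in np.linspace(0,1.85,26)[1:]:
    phi=np.arctan2(43,-130)-th; r=np.hypot(43,130)
    w.append((H+bx*r*np.cos(phi)+[0,0,r*np.sin(phi)]+off,R,1))
plan(w,0.2)
```

```text
25.036598279552003 58.804811766167404 [-1.26343787  8.40507949  7.56938275]
hinge [ 576.76402047 -290.06714374   69.        ]
off [-0.91649124 -0.26030396 -8.44688522]
{"travel":[-0.014, 0.0, -0.038],"rot":[0.0, 0.0, 0.0],"hand":0.2},
{"travel":[-0.017, 0.0, -0.037],"rot":[0.0, 0.0, 0.0],"hand":0.2},
{"travel":[-0.02, 0.0, -0.035],"rot":[0.0, 0.0, 0.0],"hand":0.2},
{"travel":[-0.022, 0.0, -0.034],"rot":[0.0, 0.0, 0.0],"hand":0.2},
{"travel":[-0.025, 0.0, -0.032],"rot":[0.0, 0.0, 0.0],"hand":0.2},
{"travel":[-0.026, 0.0, -0.031],"rot":[0.0, 0.0, 0.0],"hand":0.2},
{"travel":[-0.03, 0.0, -0.028],"rot":[0.0, 0.0, 0.0],"hand":0.2},
{"travel":[-0.031, 0.001, -0.026],"rot":[0.0, 0.0, 0.0],"hand":0.2},
{"travel":[-0.033, -0.0, -0.023],"rot":[0.0, 0.0, 0.0],"hand":0.2},
{"travel":[-0.034, -0.0, -0.021],"rot":[0.0, 0.0, 0.0],"hand":0.2},
{"travel":[-0.036, -0.0, -0.019],"rot":[0.0, 0.0, 0.0],"hand":0.2},
{"travel":[-0.038, -0.0, -0.016],"rot":[0.0, 0.0, 0.0],"hand":0.2},
{"travel":[-0.038, -0.0, -0.013],"rot":[0.0, 0.0, 0.0],"hand":0.2},
{"travel":[-0.039, -0.0, -0.01],"rot":[0.0, 0.0, 0.0],"hand":0.2},
{"travel":[-0.04, -0.0, -0.007],"rot":[0.0, 0.0, 0.0],"hand":0.2},
{"travel":[-0.04, -0.0, -0.004],"rot":[0.0, 0.0, 0.0],"hand":0.2},
{"travel":[-0.041, -0.0, -0.001],"rot":[0.0, 0.0, 0.0],"hand":0.2},
{"travel":[-0.04, -0.0, 0.002],"rot":[0.0, 0.0, 0.0],"hand":0.2},
{"travel":[-0.041, -0.0, 0.004],"rot":[0.0, 0.0, 0.0],"hand":0.2},
{"travel":[-0.039, -0.0, 0.008],"rot":[0.0, 0.0, 0.0],"hand":0.2},
{"travel":[-0.04, -0.001, 0.011],"rot":[0.0, 0.0, 0.0],"hand":0.2},
{"travel":[-0.038, 0.0, 0.013],"rot":[0.0, 0.0, 0.0],"hand":0.2},
{"travel":[-0.037, 0.0, 0.017],"rot":[0.0, 0.0, 0.0],"hand":0.2},
{"travel":[-0.036, 0.0, 0.019],"rot":[0.0, 0.0, 0.0],"hand":0.2},
{"travel":[-0.034, 0.0, 0.021],"rot":[0.0, 0.0, 0.0],"hand":0.2},
end [ 650.1 -269.1  173.7] z [ 0.     0.003 -1.   ] x [-0.961 -0.276 -0.001]
```

servo_tool(motion=[{"travel": [-0.014, 0, -0.038], "rot": [0, 0, 0], "hand": 0.2}, {"travel": [-0.017, 0, -0.037], "rot": [0, 0, 0], "hand": 0.2}, {"travel": [-0.02, 0, -0.035], "rot": [0, 0, 0], "hand": 0.2}, {"travel": [-0.022, 0, -0.034], "rot": [0, 0, 0], "hand": 0.2}, {"travel": [-0.025, 0, -0.032], "rot": [0, 0, 0], "hand": 0.2}, {"travel": [-0.026, 0, -0.031], "rot": [0, 0, 0], "hand": 0.2}, {"travel": [-0.03, 0, -0.028], "rot": [0, 0, 0], "hand": 0.2}])

```text
clock: 2.48
position: [486.6, -316.0, 160.5]
ee_rot: [-0.14, 0.99, 0.002, -0.002]
contact_force: [-3.6, 4.7, -3.6]
gripper_width: 25.0
grasp_force: 59.3
```

servo_tool(motion=[{"travel": [-0.031, 0, -0.026], "rot": [0, 0, 0], "hand": 0.2}, {"travel": [-0.033, 0, -0.023], "rot": [0, 0, 0], "hand": 0.2}, {"travel": [-0.034, 0, -0.021], "rot": [0, 0, 0], "hand": 0.2}, {"travel": [-0.036, 0, -0.019], "rot": [0, 0, 0], "hand": 0.2}, {"travel": [-0.038, 0, -0.016], "rot": [0, 0, 0], "hand": 0.2}])

```text
clock: 2.9
position: [527.5, -304.4, 187.3]
ee_rot: [-0.14, 0.99, 0.001, -0.003]
contact_force: [-4.5, 4.6, -0.4]
gripper_width: 25.1
grasp_force: 59.6
```

Run:
```python
from h import *
im,w=cloud("side","s2.png")
```

```text
(no output)
```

View pics/s2.png

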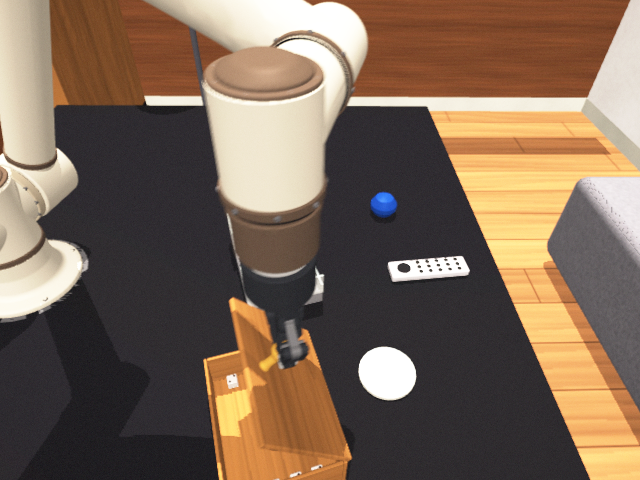

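The side view shows the lid raised about 50° with the handle still between the fingers at (285,355). I'll carry on along the arc.

servo_tool(motion=[{"travel": [-0.038, 0, -0.013], "rot": [0, 0, 0], "hand": 0.2}, {"travel": [-0.039, 0, -0.01], "rot": [0, 0, 0], "hand": 0.2}, {"travel": [-0.04, 0, -0.007], "rot": [0, 0, 0], "hand": 0.2}, {"travel": [-0.04, 0, -0.004], "rot": [0, 0, 0], "hand": 0.2}, {"travel": [-0.041, 0, -0.001], "rot": [0, 0, 0], "hand": 0.2}, {"travel": [-0.04, 0, 0.002], "rot": [0, 0, 0], "hand": 0.2}, {"travel": [-0.041, 0, 0.004], "rot": [0, 0, 0], "hand": 0.2}])

```text
clock: 3.53
position: [596.0, -284.9, 196.4]
ee_rot: [-0.14, 0.99, 0.0, -0.001]
contact_force: [-4.6, 5.9, 3.7]
gripper_width: 25.3
grasp_force: 60.6
```

servo_tool(motion=[{"travel": [-0.039, 0, 0.008], "rot": [0, 0, 0], "hand": 0.2}, {"travel": [-0.04, 0, 0.011], "rot": [0, 0, 0], "hand": 0.2}, {"travel": [-0.038, 0, 0.013], "rot": [0, 0, 0], "hand": 0.2}, {"travel": [-0.037, 0, 0.017], "rot": [0, 0, 0], "hand": 0.2}, {"travel": [-0.036, 0, 0.019], "rot": [0, 0, 0], "hand": 0.2}, {"travel": [-0.034, 0, 0.021], "rot": [0, 0, 0], "hand": 0.2}])

```text
clock: 4.03
position: [652.2, -269.0, 175.3]
ee_rot: [-0.141, 0.99, -0.0, 0.002]
contact_force: [-0.9, 7.4, 5.0]
gripper_width: 25.6
grasp_force: 61.2
```

Run:
```python
from h import *
print(sensors.read_state()["position"])
im,w=cloud("side","s3.png")
```

```text
[ 652.18197611 -268.97506458  175.31785983]
```

View pics/s3.png

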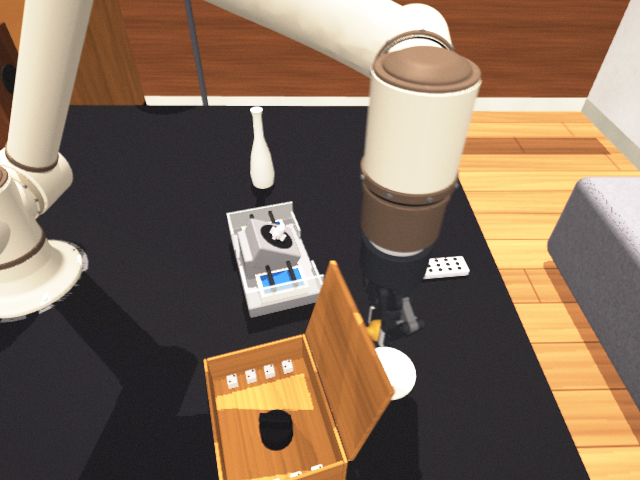

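The lid now stands past upright at (345,360). The black knob is visible inside the box at (277,430). I'll release, move away to +x, then up.

servo_tool(motion=[{"travel": [0, 0, 0], "rot": [0, 0, 0], "hand": 1}, {"travel": [0, 0, 0], "rot": [0, 0, 0], "hand": 1}, {"travel": [0, 0, 0], "rot": [0, 0, 0], "hand": 1}, {"travel": [-0.04, 0, 0], "rot": [0, 0, 0], "hand": 1}, {"travel": [-0.08, 0, 0], "rot": [0, 0, 0], "hand": 1}, {"travel": [-0.12, 0, 0], "rot": [0, 0, 0], "hand": 1}, {"travel": [-0.02, 0, -0.15], "rot": [0, 0, 0], "hand": 1}, {"travel": [0, 0, -0.16], "rot": [0, 0, 0], "hand": 1}, {"travel": [0, 0, -0.16], "rot": [0, 0, 0], "hand": 1}, {"travel": [0, 0, -0.16], "rot": [0, 0, 0], "hand": 1}])

```text
clock: 4.92
position: [713.2, -252.7, 330.9]
ee_rot: [-0.14, 0.99, -0.001, 0.0]
contact_force: [1.6, -1.0, 0.4]
gripper_width: 85.2
grasp_force: 0.0
```

Run:
```python
from h import *
im,w=cloud("side"); z=w[...,2]
hsv=cv2.cvtColor(im,cv2.COLOR_RGB2HSV)
a=np.radians(16);H=np.array([576.8,-290,69]);bx=np.array([np.cos(a),np.sin(a),0])
m=(z>85)&(z<235)&(hsv[...,0]<25)&(hsv[...,1]>80)&(w[...,1]<-150)&(np.abs(w[...,0]-590)<120)
q=(w[m]-H); X=q@bx;Z=q[:,2]; f=np.polyfit(Z,X,1); print("lid lean deg past vertical",np.degrees(np.arctan(f[0])),m.sum(),Z.max())
# knob: dark inside box
c0=np.array([500,-312.]); d=(w[...,:2]-c0); bxx=d@bx[:2]; byy=d@[-bx[1],bx[0]]
m=(np.abs(bxx)<72)&(np.abs(byy)<75)&(z>8)&(z<75)&(im.max(-1)<60)
print(m.sum(),np.percentile(z[m],[5,50,95,99]))
for lo,hi in((50,66),(30,38)):
    t=m&(z>lo)&(z<hi)
    if t.sum()>5: print(lo,t.sum(),cv2.minAreaRect(w[t][:,:2].astype(np.float32)))
print("state",sensors.read_state()["position"])
```

```text
lid lean deg past vertical 20.305517865758627 9723 151.68607486878977
1081 [15.41506757 35.18083793 60.91817216 61.79739111]
50 337 ((507.97259521484375, -325.6173095703125), (12.898921966552734, 42.14783477783203), 84.73784637451172)
30 448 ((509.8763427734375, -326.5638122558594), (48.05207061767578, 41.84139633178711), 65.29277038574219)
state [ 715.19620279 -254.45603235  342.22023827]
```

The lid rests about 20° past vertical, roughly 1.9 rad. The knob is at (508.5,-326), its bar lies along about -5°, and its top is at z 61, as expected. Next I'll look down the stub's axis from a retracted insertion pose, which also tests the reach.

```bash
cat >> h.py <<'E'
def tilted(azdeg,spin=0,tilt=30):
    a=np.radians(azdeg); t=np.radians(tilt); bx=np.array([np.cos(a),np.sin(a),0])
    z=-(np.sin(t)*bx+[0,0,np.cos(t)]); x=-np.cos(t)*bx+[0,0,np.sin(t)]; y=np.cross(z,x)
    return np.stack([x,y,z],1)@Ro.from_euler("z",spin,degrees=True).as_matrix()
E
python3 - <<'E'
from h import *
R=tilted(16.1); F=np.array([493.4,20.5,85]); plan([(F-150*R[:,2],R,10)],1)
E
```

```text
{"travel":[0.025, 0.131, 0.049],"rot":[-0.0002, 0.0085, -0.0001],"hand":1},
{"travel":[0.023, 0.131, 0.05],"rot":[-0.0002, 0.0086, -0.0],"hand":1},
{"travel":[0.02, 0.13, 0.052],"rot":[-0.0002, 0.0085, -0.0001],"hand":1},
{"travel":[0.017, 0.131, 0.053],"rot":[-0.0002, 0.0086, -0.0],"hand":1},
{"travel":[0.014, 0.131, 0.054],"rot":[-0.0002, 0.0085, -0.0001],"hand":1},
{"travel":[0.012, 0.13, 0.055],"rot":[-0.0001, 0.0086, -0.0],"hand":1},
{"travel":[0.008, 0.131, 0.055],"rot":[-0.0002, 0.0085, -0.0001],"hand":1},
{"travel":[0.005, 0.13, 0.056],"rot":[-0.0002, 0.0086, -0.0],"hand":1},
{"travel":[0.002, 0.131, 0.056],"rot":[-0.0002, 0.0085, -0.0001],"hand":1},
{"travel":[-0.001, 0.13, 0.057],"rot":[-0.0002, 0.0086, -0.0001],"hand":1},
end [565.5  41.3 214.8] z [-0.48  -0.139 -0.866] x [-0.832 -0.24   0.5  ]
```

servo_tool(motion=[{"travel": [0.025, 0.131, 0.049], "rot": [-0.0002, 0.0085, 0], "hand": 1}, {"travel": [0.023, 0.131, 0.05], "rot": [-0.0002, 0.0086, 0], "hand": 1}, {"travel": [0.02, 0.13, 0.052], "rot": [-0.0002, 0.0085, 0], "hand": 1}, {"travel": [0.017, 0.131, 0.053], "rot": [-0.0002, 0.0086, 0], "hand": 1}, {"travel": [0.014, 0.131, 0.054], "rot": [-0.0002, 0.0085, 0], "hand": 1}, {"travel": [0.012, 0.13, 0.055], "rot": [-0.0002, 0.0086, 0], "hand": 1}, {"travel": [0.008, 0.131, 0.055], "rot": [-0.0002, 0.0085, 0], "hand": 1}, {"travel": [0.005, 0.13, 0.056], "rot": [-0.0002, 0.0086, 0], "hand": 1}, {"travel": [0.002, 0.131, 0.056], "rot": [-0.0002, 0.0085, 0], "hand": 1}, {"travel": [0, 0.13, 0.057], "rot": [-0.0002, 0.0086, 0], "hand": 1}])

```text
clock: 5.8
position: [561.1, 45.7, 206.4]
ee_rot: [-0.135, 0.955, -0.032, -0.264]
contact_force: [0.6, 0.4, -0.8]
gripper_width: 85.1
grasp_force: 0.0
```

servo_tool(motion=[{"travel": [0, 0, 0], "rot": [0, 0, 0], "hand": 1}, {"travel": [0, 0, 0], "rot": [0, 0, 0], "hand": 1}, {"travel": [0, 0, 0], "rot": [0, 0, 0], "hand": 1}])

```text
clock: 6.05
position: [562.1, 44.3, 206.9]
ee_rot: [-0.135, 0.955, -0.031, -0.263]
contact_force: [0.5, -0.5, -0.0]
gripper_width: 85.5
grasp_force: 0.0
```

Run:
```python
from h import *
import pickle
st=sensors.read_state(); print(st["position"],st["joints"].round(2),Ro.from_quat(st["ee_rot"]).as_matrix()[:,2].round(3))
im,w=cloud("wrist","w4.png"); pickle.dump((im,w,st),open("w4.pkl","wb"))
F=np.array([493.4,20.5,85]); R=tilted(16.1); n=-R[:,2]
q=(w-F)@R; h=-q[...,2]; rr=np.hypot(q[...,0],q[...,1])
m=(np.abs(h)<8)&(rr>17)&(rr<32); P=w[m]
for t in(5,2.5,2):
    c=P.mean(0); nn=np.linalg.svd(P-c,full_matrices=False)[2][2]; nn*=np.sign(nn[2]); P=P[np.abs((P-c)@nn)<t]
print("n",nn.round(4),"tilt",np.degrees(np.arccos(nn[2])),"az",np.degrees(np.arctan2(nn[1],nn[0])),"face off",(c-F)@n,len(P))
h=(w-c)@nn
t=(rr<16)&(h>19)&(h<30); q2=w[t]; print("tip",t.sum(),q2.mean(0),np.percentile(h[t],[50,95]))
tt=t&(h>22); print(cv2.minEnclosingCircle((q[tt][:,:2]).astype(np.float32)))
g=(rr<20)&(h>10)&(h<16); a=np.arctan2(q[g][:,1],q[g][:,0]); print("teeth top",g.sum(),np.median(h[g]), q[g][:,:2].mean(0), "radius",np.percentile(rr[g],[50,95]))
s=g&(rr>10.5); a=np.arctan2(q[s][:,1],q[s][:,0]); print("angle mod90",np.degrees(np.angle(np.exp(4j*a).mean())/4),abs(np.exp(4j*a).mean()))
```

```text
[562.08189886  44.28725795 206.88847383] [ 0.34  0.58  0.18 -0.04 -1.71 -1.63] [-0.493 -0.131 -0.86 ]
n [0.4803 0.1385 0.8661] tilt 29.99131490228812 az 16.0860284812647 face off 1.3384310147003713 3486
tip 417 [504.44427733  23.71772333 105.59784469] [22.63877292 24.19793146]
((-0.4320584237575531, 0.13802534341812134), 7.448439598083496)
teeth top 302 12.19146510277297 [ 1.25302967 -0.21312118] radius [12.24413819 15.45698414]
angle mod90 41.13956149626738 0.8359560342378458
```

View pics/w4.png

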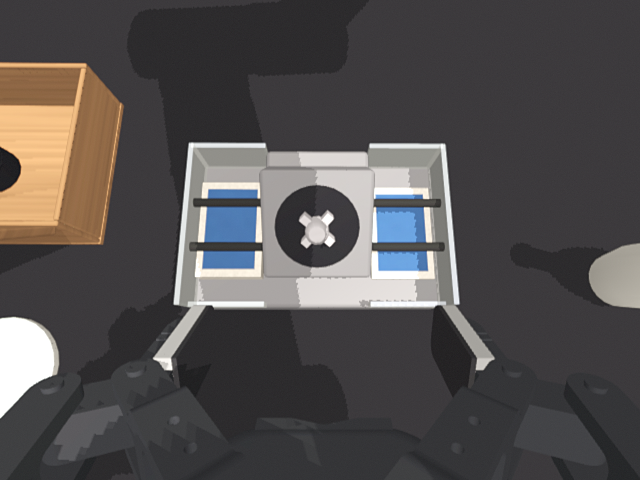

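The wrist view shows the stub at (317,232) with its teeth as an X. The face measures tilt 30.0° and azimuth 16.1°, matching the description, and the teeth lie at about 41° (mod 90) in the tool's frame. Next is the knob.

Run:
```python
from h import *
import pickle
im,w,st=pickle.load(open("w4.pkl","rb"))
R=tilted(16.09); F=np.array([493.4,20.5,85])+R@[-0.43,0.14,-1.34]; print("F",F)
q=(w-F)@R; h=-q[...,2]; rr=np.hypot(q[...,0],q[...,1])
s=(rr<16.5)&(h>9)&(h<15)&(rr>10.5); a=np.degrees(np.arctan2(q[s][:,1],q[s][:,0]))
for c in(-139,-49,41,131):
    k=np.abs((a-c+180)%360-180)<30; p=q[s][k][:,:2]
    print(c,k.sum(),np.degrees(np.arctan2(p[:,1].mean(),p[:,0].mean())).round(1),p.mean(0).round(1))
plan([((535,-120,275),down(-5.3),6),((508,-326,240),down(-5.3),6)],1)
```

```text
F [494.36275733  20.92341133  85.94547404]
-139 56 -137.7 [-9.8 -8.9]
-49 64 -48.8 [ 8.6 -9.9]
41 59 40.4 [9.8 8.4]
131 56 130.9 [-8.4  9.7]
{"travel":[0.064, -0.1, -0.016],"rot":[-0.0023, -0.0141, 0.0096],"hand":1},
{"travel":[0.057, -0.103, -0.022],"rot":[-0.0024, -0.0141, 0.0097],"hand":1},
{"travel":[0.048, -0.105, -0.029],"rot":[-0.0023, -0.0141, 0.0096],"hand":1},
{"travel":[0.038, -0.108, -0.034],"rot":[-0.0023, -0.014, 0.0097],"hand":1},
{"travel":[0.029, -0.11, -0.039],"rot":[-0.0024, -0.0141, 0.0096],"hand":1},
{"travel":[0.018, -0.11, -0.042],"rot":[-0.0023, -0.0141, 0.0097],"hand":1},
{"travel":[0.005, -0.138, 0.023],"rot":[-0.0, -0.0, -0.0],"hand":1},
{"travel":[0.006, -0.139, 0.024],"rot":[-0.0, -0.0, -0.0],"hand":1},
{"travel":[0.005, -0.138, 0.023],"rot":[-0.0, -0.0, -0.0],"hand":1},
{"travel":[0.005, -0.139, 0.023],"rot":[-0.0, -0.0, -0.0],"hand":1},
{"travel":[0.006, -0.138, 0.024],"rot":[-0.0, -0.0, -0.0],"hand":1},
{"travel":[0.005, -0.138, 0.023],"rot":[-0.0, -0.0, -0.0],"hand":1},
end [ 508.  -325.9  240. ] z [-0. -0. -1.] x [-0.996  0.092  0.   ]
```

servo_tool(motion=[{"travel": [0.064, -0.1, -0.016], "rot": [-0.0023, -0.0141, 0.0096], "hand": 1}, {"travel": [0.057, -0.103, -0.022], "rot": [-0.0024, -0.0141, 0.0097], "hand": 1}, {"travel": [0.048, -0.105, -0.029], "rot": [-0.0023, -0.0141, 0.0096], "hand": 1}, {"travel": [0.038, -0.108, -0.034], "rot": [-0.0023, -0.014, 0.0097], "hand": 1}, {"travel": [0.029, -0.11, -0.039], "rot": [-0.0024, -0.0141, 0.0096], "hand": 1}, {"travel": [0.018, -0.11, -0.042], "rot": [-0.0023, -0.0141, 0.0097], "hand": 1}])

```text
clock: 6.6
position: [534.4, -122.5, 277.1]
ee_rot: [0.049, 0.999, -0.0, 0.003]
contact_force: [0.8, -0.3, 0.0]
gripper_width: 85.4
grasp_force: 0.0
```

servo_tool(motion=[{"travel": [0.005, -0.138, 0.023], "rot": [0, 0, 0], "hand": 1}, {"travel": [0.006, -0.139, 0.024], "rot": [0, 0, 0], "hand": 1}, {"travel": [0.005, -0.138, 0.023], "rot": [0, 0, 0], "hand": 1}, {"travel": [0.005, -0.139, 0.023], "rot": [0, 0, 0], "hand": 1}, {"travel": [0.006, -0.138, 0.024], "rot": [0, 0, 0], "hand": 1}, {"travel": [0.005, -0.138, 0.023], "rot": [0, 0, 0], "hand": 1}, {"travel": [0, 0, 0], "rot": [0, 0, 0], "hand": 1}, {"travel": [0, 0, 0], "rot": [0, 0, 0], "hand": 1}])

```text
clock: 7.27
position: [506.1, -328.4, 239.8]
ee_rot: [0.049, 0.999, -0.0, -0.001]
contact_force: [-0.2, 1.1, -0.6]
gripper_width: 85.1
grasp_force: 0.0
```

Run:
```python
from h import *
print(sensors.read_state()["position"])
im,w=cloud("wrist","w5.png"); z=w[...,2]
near=np.linalg.norm(w[...,:2]-[508,-326],axis=-1)<45
m=near&(im.max(-1)<80)
print(m.sum(),np.percentile(z[m],[2,50,98]))
b=m&(z>58)&(z<66); r=cv2.minAreaRect(w[b][:,:2].astype(np.float32)); print("bar",r,b.sum())
b=m&(z>31)&(z<40); print("hub",b.sum(),cv2.minEnclosingCircle(w[b][:,:2].astype(np.float32)))
c=r[0]; a=r[2] if r[1][0]>r[1][1] else r[2]-90
print("bar angle",a)
plan([((*c,100),down(a),4),((*c,38),down(a),3)],0.6)
```

```text
[ 506.07830799 -328.42808373  239.76385231]
29611 [ 35.40332627 322.28690759 335.69811476]
bar ((507.0710754394531, -324.9026794433594), (11.598349571228027, 42.41544723510742), 84.82157135009766) 489
hub 1063 ((507.3607482910156, -324.8422546386719), 23.418479919433594)
bar angle -5.178428649902344
{"travel":[-0.0, 0.002, 0.14],"rot":[-0.0, -0.0, -0.0002],"hand":0.6},
{"travel":[-0.001, 0.003, 0.14],"rot":[-0.0001, -0.0001, -0.0002],"hand":0.6},
{"travel":[-0.0, 0.002, 0.141],"rot":[0.0, -0.0, -0.0002],"hand":0.6},
{"travel":[-0.0, 0.002, 0.14],"rot":[-0.0, -0.0001, -0.0002],"hand":0.6},
{"travel":[-0.0, 0.0, 0.083],"rot":[-0.0, 0.0, 0.0],"hand":0.6},
{"travel":[-0.0, 0.0, 0.082],"rot":[-0.0, 0.0, 0.0],"hand":0.6},
{"travel":[-0.0, 0.0, 0.083],"rot":[-0.0, 0.0, 0.0],"hand":0.6},
end [ 507.  -325.    37.9] z [ 0. -0. -1.] x [-0.996  0.09  -0.   ]
```

The knob is at (507.2,-324.9), bar 11.6 x 42.4 mm, angle -5.2°. I'll go down and grip it.

servo_tool(motion=[{"travel": [-0.001, 0.003, 0.14], "rot": [0, 0, -0.0002], "hand": 0.6}, {"travel": [-0.001, 0.003, 0.14], "rot": [0, 0, -0.0002], "hand": 0.6}, {"travel": [-0.001, 0.003, 0.14], "rot": [0, 0, 0], "hand": 0.6}, {"travel": [-0.001, 0.003, 0.14], "rot": [0, 0, 0], "hand": 0.6}, {"travel": [0, 0, 0.12], "rot": [0, 0, 0], "hand": 0.6}, {"travel": [0, 0, 0.08], "rot": [0, 0, 0], "hand": 0.6}, {"travel": [0, 0, 0.04], "rot": [0, 0, 0], "hand": 0.6}, {"travel": [0, 0, 0], "rot": [0, 0, 0], "hand": 0.6}, {"travel": [0, 0, 0], "rot": [0, 0, 0], "hand": 0.6}])

```text
clock: 8.07
position: [509.2, -322.3, 40.6]
ee_rot: [0.044, 0.999, -0.0, -0.0]
contact_force: [-0.0, -0.0, -0.4]
gripper_width: 50.9
grasp_force: 0.0
```

servo_tool(motion=[{"travel": [0, 0, 0], "rot": [0, 0, 0], "hand": 0}, {"travel": [0, 0, 0], "rot": [0, 0, 0], "hand": 0}, {"travel": [0, 0, 0], "rot": [0, 0, 0], "hand": 0}, {"travel": [0, 0, 0], "rot": [0, 0, 0], "hand": 0}, {"travel": [0, 0, 0], "rot": [0, 0, 0], "hand": 0}, {"travel": [0, 0, 0], "rot": [0, 0, 0], "hand": 0}, {"travel": [0, 0, 0], "rot": [0, 0, 0], "hand": 0}])

```text
clock: 8.65
position: [508.8, -322.7, 40.6]
ee_rot: [0.045, 0.999, -0.0, -0.0]
contact_force: [-0.5, 0.5, 5.8]
gripper_width: 10.3
grasp_force: 62.3
```

servo_tool(motion=[{"travel": [0, 0, -0.04], "rot": [0, 0, 0], "hand": 0}, {"travel": [0, 0, -0.08], "rot": [0, 0, 0], "hand": 0}, {"travel": [0, 0, -0.12], "rot": [0, 0, 0], "hand": 0}, {"travel": [0, 0, -0.14], "rot": [0, 0, 0], "hand": 0}, {"travel": [0, 0, -0.14], "rot": [0, 0, 0], "hand": 0}, {"travel": [0, 0, -0.14], "rot": [0, 0, 0], "hand": 0}, {"travel": [0, 0, -0.14], "rot": [0, 0, 0], "hand": 0}, {"travel": [0, 0, -0.12], "rot": [0, 0, 0], "hand": 0}, {"travel": [0, 0, -0.08], "rot": [0, 0, 0], "hand": 0}, {"travel": [0, 0, 0], "rot": [0, 0, 0], "hand": 0}])

```text
clock: 9.48
position: [510.3, -323.3, 295.5]
ee_rot: [0.044, 0.999, -0.002, 0.004]
contact_force: [-0.3, 0.0, -0.8]
gripper_width: 10.5
grasp_force: 61.3
```

Run:
```python
from h import *
import pickle
st=sensors.read_state(); print(st["position"],st["gripper_width"])
im,w=cloud("wrist","w6.png"); R=Ro.from_quat(st["ee_rot"]).as_matrix()
t=(w-np.array(st["position"]))@R; pickle.dump((im,w,st),open("w6.pkl","wb"))
m=(np.hypot(t[...,0],t[...,1])<40)&(t[...,2]>-3)&(t[...,2]<40)
v,u=np.where(m); print(m.sum(),u.min(),u.max(),v.min(),v.max())
b=m&(np.abs(t[...,2]-np.median(t[m][:,2]))<3)
print(np.percentile(t[m],[2,25,50,75,98],axis=0).round(1))
p=t[m&(t[...,2]>1)&(t[...,2]<8)][:,:2].astype(np.float32)
if len(p)>5: print("hubtop",len(p),cv2.minEnclosingCircle(p))
im2,w2=cloud("side","s6.png")
```

```text
[ 510.28331544 -323.33231779  295.48048958] 10.532534305054371
4452 270 377 233 316
[[ -0.8 -22.4   1. ]
 [  8.8 -12.8   4.9]
 [ 16.   -0.3   5.5]
 [ 22.3  12.4  10.8]
 [ 24.9  22.2  31.3]]
hubtop 3124 ((1.3827744722366333, -0.14339905977249146), 24.189640045166016)
```

View pics/w6.png

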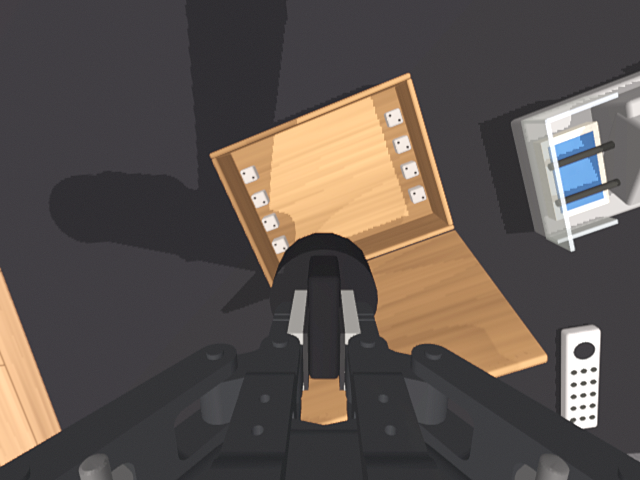

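The knob hangs straight between the fingers: hub at (325,270), axis at (1.4,-0.1) and hub top 5.3 mm beyond the TCP in the tool frame. Next I'll move to 60 mm above the stub.

```bash
cat >> h.py <<'E'
RI=tilted(16.09,41.2); F=np.array([494.4,20.9,85.9])
def tcp(k,off=(1.4,-0.1,35.3),R=RI): return F-k*R[:,2]-R@np.array(off)
E
python3 - <<'E'
from h import *
import pickle
im,w,st=pickle.load(open("w6.pkl","rb")); t=(w-np.array(st["position"]))@Ro.from_quat(st["ee_rot"]).as_matrix()
P=t[(np.hypot(t[...,0]-1.4,t[...,1])<22)&(t[...,2]>1)&(t[...,2]<9)&(np.abs(t[...,1])>9)]
for _ in range(3):
    c=P.mean(0); n=np.linalg.svd(P-c,full_matrices=False)[2][2]; P=P[np.abs((P-c)@n)<1.5]
n*=np.sign(n[2]); print("hub top",c.round(1),n.round(3),len(P)); print(st["joints"].round(2))
plan([((535,-140,290),RI,7),(tcp(60),RI,7)],0)
E
```

```text
hub top [9.5 0.1 5.2] [-0.002 -0.002  1.   ] 1710
[-0.3   0.31  0.05  0.   -1.31 -1.36]
{"travel":[-0.006, 0.105, -0.0],"rot":[0.0062, 0.0102, 0.0078],"hand":0},
{"travel":[-0.0, 0.105, -0.004],"rot":[0.0062, 0.0102, 0.0077],"hand":0},
{"travel":[0.005, 0.105, -0.009],"rot":[0.0062, 0.0102, 0.0078],"hand":0},
{"travel":[0.01, 0.103, -0.012],"rot":[0.0062, 0.0102, 0.0077],"hand":0},
{"travel":[0.017, 0.103, -0.015],"rot":[0.0063, 0.0102, 0.0078],"hand":0},
{"travel":[0.023, 0.101, -0.017],"rot":[0.0062, 0.0102, 0.0077],"hand":0},
{"travel":[0.028, 0.099, -0.02],"rot":[0.0062, 0.0102, 0.0078],"hand":0},
{"travel":[0.016, 0.112, 0.045],"rot":[-0.0, -0.0, -0.0],"hand":0},
{"travel":[0.016, 0.111, 0.045],"rot":[-0.0, -0.0, -0.0],"hand":0},
{"travel":[0.015, 0.112, 0.045],"rot":[-0.0, -0.0, -0.0],"hand":0},
{"travel":[0.016, 0.111, 0.045],"rot":[-0.0, -0.0, -0.0],"hand":0},
{"travel":[0.016, 0.112, 0.044],"rot":[-0.0, -0.0, -0.0],"hand":0},
{"travel":[0.016, 0.112, 0.045],"rot":[-0.0, -0.0, -0.0],"hand":0},
{"travel":[0.015, 0.111, 0.045],"rot":[-0.0, -0.0, -0.0],"hand":0},
end [541.4  33.5 167.9] z [-0.481 -0.139 -0.866] x [-0.808  0.453  0.376]
```

servo_tool(motion=[{"travel": [-0.006, 0.105, 0], "rot": [0.0062, 0.0102, 0.0078], "hand": 0}, {"travel": [0, 0.105, -0.004], "rot": [0.0062, 0.0102, 0.0077], "hand": 0}, {"travel": [0.005, 0.105, -0.009], "rot": [0.0062, 0.0102, 0.0078], "hand": 0}, {"travel": [0.01, 0.103, -0.012], "rot": [0.0062, 0.0102, 0.0077], "hand": 0}, {"travel": [0.017, 0.103, -0.015], "rot": [0.0063, 0.0102, 0.0078], "hand": 0}, {"travel": [0.023, 0.101, -0.017], "rot": [0.0062, 0.0102, 0.0077], "hand": 0}, {"travel": [0.028, 0.099, -0.02], "rot": [0.0062, 0.0102, 0.0078], "hand": 0}, {"travel": [0, 0, 0], "rot": [0, 0, 0], "hand": 0}, {"travel": [0, 0, 0], "rot": [0, 0, 0], "hand": 0}])

```text
clock: 10.33
position: [535.4, -138.9, 286.1]
ee_rot: [0.208, 0.942, -0.125, -0.23]
contact_force: [0.3, 0.1, -0.7]
gripper_width: 10.1
grasp_force: 61.4
```

Run:
```python
from h import *
st=sensors.read_state(); print(st["position"],st["joints"].round(2),st["gripper_width"])
plan([(tcp(60),RI,7)],0)
```

```text
[ 535.44830693 -138.85592014  286.08868253] [ 0.09  0.48  0.17  0.1  -1.77 -2.1 ] 10.106542242875626
{"travel":[0.016, 0.11, 0.043],"rot":[-0.0001, -0.0001, 0.0001],"hand":0},
{"travel":[0.016, 0.111, 0.043],"rot":[-0.0001, -0.0001, 0.0001],"hand":0},
{"travel":[0.016, 0.11, 0.043],"rot":[-0.0001, -0.0002, 0.0],"hand":0},
{"travel":[0.016, 0.111, 0.043],"rot":[-0.0001, -0.0001, 0.0001],"hand":0},
{"travel":[0.016, 0.11, 0.043],"rot":[-0.0001, -0.0001, 0.0001],"hand":0},
{"travel":[0.016, 0.11, 0.043],"rot":[-0.0001, -0.0001, 0.0001],"hand":0},
{"travel":[0.017, 0.11, 0.043],"rot":[-0.0001, -0.0001, 0.0001],"hand":0},
end [541.2  33.5 167.9] z [-0.481 -0.139 -0.866] x [-0.808  0.453  0.376]
```

servo_tool(motion=[{"travel": [0.016, 0.11, 0.043], "rot": [-0.0001, -0.0001, 0.0001], "hand": 0}, {"travel": [0.016, 0.111, 0.043], "rot": [-0.0001, -0.0001, 0.0001], "hand": 0}, {"travel": [0.016, 0.11, 0.043], "rot": [-0.0001, -0.0001, 0.0001], "hand": 0}, {"travel": [0.016, 0.111, 0.043], "rot": [-0.0001, -0.0001, 0.0001], "hand": 0}, {"travel": [0.016, 0.11, 0.043], "rot": [-0.0001, -0.0001, 0.0001], "hand": 0}, {"travel": [0.016, 0.11, 0.043], "rot": [-0.0001, -0.0001, 0.0001], "hand": 0}, {"travel": [0.017, 0.11, 0.043], "rot": [-0.0001, -0.0001, 0.0001], "hand": 0}, {"travel": [0, 0, 0], "rot": [0, 0, 0], "hand": 0}, {"travel": [0, 0, 0], "rot": [0, 0, 0], "hand": 0}, {"travel": [0, 0, 0], "rot": [0, 0, 0], "hand": 0}])

```text
clock: 11.17
position: [542.1, 30.6, 171.4]
ee_rot: [0.213, 0.943, -0.124, -0.225]
contact_force: [-0.0, -0.2, -1.5]
gripper_width: 10.5
grasp_force: 61.3
```

```bash
cat >> h.py <<'E'
def where():
    st=sensors.read_state(); R=Ro.from_quat(st["ee_rot"]).as_matrix(); m=np.array(st["position"])+R@[1.4,-.1,35.3]
    print("mouth rel stub in RI frame (x,y,height):",(RI.T@(m-F)*[1,1,-1]).round(1),"rot err deg",np.degrees(Ro.from_matrix(RI.T@R).as_rotvec()).round(2),"F tool",(R.T@st["contact_force"]).round(1),"w",round(st["gripper_width"],1),st["clock"])
    return st
E
python3 - <<'E'
from h import *
st=where(); im,w=cloud("wrist","w7.png"); im2,w2=cloud("side","s7.png"); im3,w3=cloud("scene","c7.png")
# stub and knob in same views
for nm,ww in (("wrist",w),("side",w2),("scene",w3)):
    q=(ww-F)@RI; h=-q[...,2]; rr=np.hypot(q[...,0],q[...,1])
    t=(rr<14)&(h>21)&(h<27); k=(rr<40)&(h>62)&(h<88)
    print(nm,t.sum(),q[t].mean(0).round(1) if t.any() else "",k.sum(), (q[k].min(0).round(1),q[k].max(0).round(1)) if k.any() else "")
crops=[im2[120:330,180:420],im3[120:300,250:460]]
cv2.imwrite("pics/c7c.png",np.hstack([cv2.resize(c,(390,400)) for c in crops])[...,::-1])
plan([(tcp(28),RI,3)],0)
E
```

```text
mouth rel stub in RI frame (x,y,height): [-0.8 -3.4 63. ] rot err deg [-0.17 -0.21  0.3 ] F tool [-0.6  0.3  1.4] w 10.5 11.1667
wrist 0  1140 (array([  6. , -26.4, -88. ]), array([ 23.1,  19.3, -64.2]))
side 15 [ -0.6  -2.9 -21.9] 315 (array([-24.6, -30.7, -87.9]), array([ 22.8,  -4.4, -62.2]))
scene 0  12 (array([-23.6, -10.1, -85.1]), array([-17.6,  12.2, -66.2]))
{"travel":[0.001, 0.005, 0.048],"rot":[0.0002, 0.0002, -0.0003],"hand":0},
{"travel":[0.001, 0.004, 0.047],"rot":[0.0003, 0.0003, -0.0003],"hand":0},
{"travel":[0.001, 0.005, 0.048],"rot":[0.0002, 0.0002, -0.0004],"hand":0},
end [526.   29.1 140. ] z [-0.48  -0.138 -0.866] x [-0.809  0.452  0.376]
```

View pics/c7c.png

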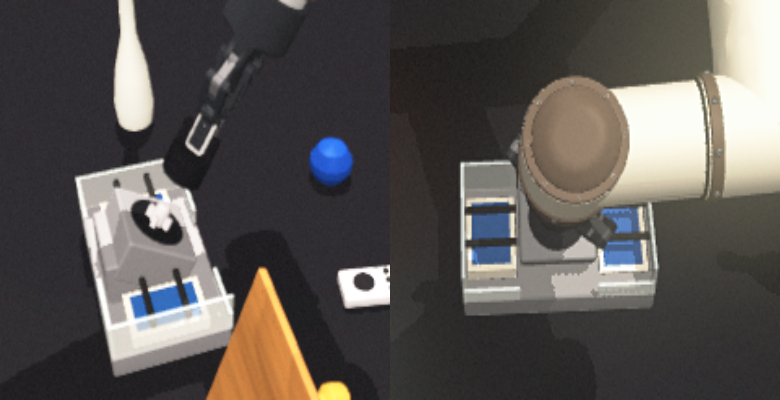

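The side crop (left) shows the knob just up the slope from the stub, in line with its axis. I'll approach to about 30 mm, which is still clear of the 24 mm stub, and correct the 3 mm offset.

servo_tool(motion=[{"travel": [0.001, 0.005, 0.042], "rot": [0.0002, 0.0002, -0.0003], "hand": 0}, {"travel": [0.001, 0.005, 0.042], "rot": [0.0002, 0.0002, -0.0003], "hand": 0}, {"travel": [0.001, 0.004, 0.042], "rot": [0.0002, 0.0002, -0.0003], "hand": 0}, {"travel": [0, 0, 0], "rot": [0, 0, 0], "hand": 0}, {"travel": [0, 0, 0], "rot": [0, 0, 0], "hand": 0}, {"travel": [0, 0, 0], "rot": [0, 0, 0], "hand": 0}])

```text
clock: 11.82
position: [528.0, 30.8, 143.0]
ee_rot: [0.209, 0.943, -0.124, -0.227]
contact_force: [0.3, -0.3, -1.9]
gripper_width: 10.6
grasp_force: 61.3
```

Run:
```python
from h import *
st=where(); im2,w2=cloud("side","s8.png")
q=(w2-F)@RI; h=-q[...,2]
# knob outer wall points from side view: fit circle (r=24) in plane normal to axis
k=(np.hypot(q[...,0],q[...,1])<34)&(h>36)&(h<56)&(im2.max(-1)<70); P=q[k][:,:2]
from scipy.optimize import least_squares
r=least_squares(lambda c:np.hypot(*(P-c).T)-24,[0,0],loss="soft_l1"); print(len(P),"knob centre",r.x.round(2),np.abs(r.fun).mean().round(2))
t=(np.hypot(q[...,0],q[...,1])<16)&(h>15)&(h<22); P=q[t][:,:2]
if len(P)>10:
    r=least_squares(lambda c:np.hypot(*(P-c).T)-9,[0,0],loss="soft_l1"); print(len(P),"stub centre",r.x.round(2),np.abs(r.fun).mean().round(2))
```

```text
mouth rel stub in RI frame (x,y,height): [ 0.2  1.2 31.6] rot err deg [ 0.06 -0.02 -0.07] F tool [-1.1  0.4  1.5] w 10.6 11.8167
237 knob centre [0.56 1.01] 0.79
29 stub centre [0.11 0.43] 0.86
```

The kinematics and the side view both place the knob within 1 mm of the stub's axis. I'll trim y slightly and lower it gently.

servo_tool(motion=[{"travel": [-0.001, -0.003, 0.012], "rot": [0, 0, 0], "hand": 0}, {"travel": [0, 0, 0.016], "rot": [0, 0, 0], "hand": 0}, {"travel": [0, 0, 0.012], "rot": [0, 0, 0], "hand": 0}, {"travel": [0, 0, 0.012], "rot": [0, 0, 0], "hand": 0}, {"travel": [0, 0, 0], "rot": [0, 0, 0], "hand": 0}, {"travel": [0, 0, 0], "rot": [0, 0, 0], "hand": 0}])

```text
clock: 12.37
position: [521.4, 28.2, 131.7]
ee_rot: [0.209, 0.943, -0.124, -0.227]
contact_force: [1.1, 0.9, -0.7]
gripper_width: 10.4
grasp_force: 61.3
```

```bash
python3 -c "
from h import *
where()"
```

```text
mouth rel stub in RI frame (x,y,height): [ 0.1  0.4 18.3] rot err deg [ 0.06  0.02 -0.06] F tool [-0.7  1.4  0. ] w 10.4 12.3667
```

servo_tool(motion=[{"travel": [0, 0, 0.008], "rot": [0, 0, 0], "hand": 0}, {"travel": [0, 0, 0.008], "rot": [0, 0, 0], "hand": 0}, {"travel": [0, 0, 0.008], "rot": [0, 0, 0], "hand": 0}, {"travel": [0, 0, 0.008], "rot": [0, 0, 0], "hand": 0}, {"travel": [0, 0, 0.008], "rot": [0, 0, 0], "hand": 0}, {"travel": [0, 0, 0], "rot": [0, 0, 0], "hand": 0}, {"travel": [0, 0, 0], "rot": [0, 0, 0], "hand": 0}])

```text
clock: 12.95
position: [516.6, 26.8, 123.1]
ee_rot: [0.209, 0.943, -0.124, -0.227]
contact_force: [0.7, -0.1, -0.6]
gripper_width: 10.3
grasp_force: 61.3
```

```bash
python3 -c "
from h import *
where()"
```

```text
mouth rel stub in RI frame (x,y,height): [0.1 0.4 8.4] rot err deg [ 0.05  0.01 -0.06] F tool [-0.8  0.3  0.2] w 10.3 12.95
```

The knob is at 8.4 mm with no force, below the 13 mm tooth tops, so the teeth have meshed. I'll push it home.

servo_tool(motion=[{"travel": [0, 0, 0.008], "rot": [0, 0, 0], "hand": 0}, {"travel": [0, 0, 0.008], "rot": [0, 0, 0], "hand": 0}, {"travel": [0, 0, 0.008], "rot": [0, 0, 0], "hand": 0}, {"travel": [0, 0, 0.008], "rot": [0, 0, 0], "hand": 0}, {"travel": [0, 0, 0.004], "rot": [0, 0, 0], "hand": 0}, {"travel": [0, 0, 0], "rot": [0, 0, 0], "hand": 0}])

```text
clock: 13.45
position: [512.2, 25.6, 115.3]
ee_rot: [0.209, 0.943, -0.124, -0.227]
contact_force: [0.0, -0.3, -1.1]
gripper_width: 10.7
grasp_force: 61.3
```

```bash
python3 -c "
from h import *
where()"
```

```text
mouth rel stub in RI frame (x,y,height): [ 0.1  0.3 -0.7] rot err deg [ 0.06  0.02 -0.06] F tool [-0.5  0.1  1. ] w 10.7 13.45
```

servo_tool(motion=[{"travel": [0, 0, 0.004], "rot": [0, 0, 0], "hand": 0}, {"travel": [0, 0, 0.004], "rot": [0, 0, 0], "hand": 0}, {"travel": [0, 0, 0], "rot": [0, 0, 0], "hand": 0}])

```text
clock: 13.7
position: [512.2, 25.5, 114.9]
ee_rot: [0.209, 0.943, -0.124, -0.226]
contact_force: [0.9, 1.6, 3.9]
gripper_width: 10.4
grasp_force: 62.1
```

```bash
python3 -c "
from h import *
where()"
```

```text
mouth rel stub in RI frame (x,y,height): [-0.1  0.4 -1. ] rot err deg [ 0.01 -0.11 -0.09] F tool [ 1.5  0.4 -4. ] w 10.4 13.7
```

It moved only 0.3 of the 2 mm commanded and the force is rising, so the knob is seated. I'll release and back off along the axis.

servo_tool(motion=[{"travel": [0, 0, 0.004], "rot": [0, 0, 0], "hand": 0}, {"travel": [0, 0, 0], "rot": [0, 0, 0], "hand": 0}, {"travel": [0, 0, 0], "rot": [0, 0, 0], "hand": 0.5}, {"travel": [0, 0, 0], "rot": [0, 0, 0], "hand": 0.5}, {"travel": [0, 0, 0], "rot": [0, 0, 0], "hand": 0.5}, {"travel": [0, 0, 0], "rot": [0, 0, 0], "hand": 0.5}])

```text
clock: 14.2
position: [510.6, 25.1, 112.4]
ee_rot: [0.209, 0.943, -0.124, -0.228]
contact_force: [1.5, 0.3, -0.2]
gripper_width: 42.7
grasp_force: 0.0
```

servo_tool(motion=[{"travel": [0, 0, -0.04], "rot": [0, 0, 0], "hand": 0.5}, {"travel": [0, 0, -0.1], "rot": [0, 0, 0], "hand": 0.5}, {"travel": [0, 0, -0.12], "rot": [0, 0, 0], "hand": 0.5}, {"travel": [0, 0, -0.12], "rot": [0, 0, 0], "hand": 0.5}, {"travel": [0, 0, -0.12], "rot": [0, 0, 0], "hand": 0.5}, {"travel": [0, 0, -0.12], "rot": [0, 0, 0], "hand": 0.5}, {"travel": [0, 0, 0], "rot": [0, 0, 0], "hand": 0.5}, {"travel": [0, 0, 0], "rot": [0, 0, 0], "hand": 0.5}, {"travel": [0, 0, 0], "rot": [0, 0, 0], "hand": 0.5}])

```text
clock: 14.95
position: [585.0, 46.8, 246.4]
ee_rot: [0.209, 0.943, -0.124, -0.228]
contact_force: [0.2, 1.1, -0.3]
gripper_width: 42.6
grasp_force: 0.0
```

Run:
```python
from h import *
where(); im,w=cloud("wrist","w9.png")
q=(w-F)@RI; h=-q[...,2]; rr=np.hypot(q[...,0],q[...,1]); dark=im.max(-1)<90
b=(rr<26)&(h>52)&(h<62); print("bar top",b.sum(),np.median(h[b]),cv2.minAreaRect(q[b][:,:2].astype(np.float32)))
b=(rr<26)&(h>24)&(h<36); print("hub top",b.sum(),np.median(h[b]),cv2.minEnclosingCircle(q[b][:,:2].astype(np.float32)))
P=w[b]; c=P.mean(0); P=P[np.abs(h[b]-np.median(h[b]))<2]; c=P.mean(0); n=np.linalg.svd(P-c,full_matrices=False)[2][2]; print("axis err rad",np.arccos(abs(n@RI[:,2])))
f=(rr>27)&(rr<33)&(np.abs(h)<6); print("face h",np.median(h[f]))
im2,w2=cloud("side","s9.png")
```

```text
mouth rel stub in RI frame (x,y,height): [  0.3   0.6 150.9] rot err deg [ 0.06  0.08 -0.06] F tool [ 0.2  1.1 -0. ] w 42.6 14.95
bar top 855 55.07446909297444 ((-0.5135536193847656, 0.5783720016479492), (11.758063316345215, 43.83866500854492), 89.57461547851562)
hub top 1712 29.325316048556953 ((-0.9768765568733215, 0.7064669132232666), 24.27826690673828)
axis err rad 0.0037857267786700856
face h -0.012466333527470407
```

View pics/s9.png

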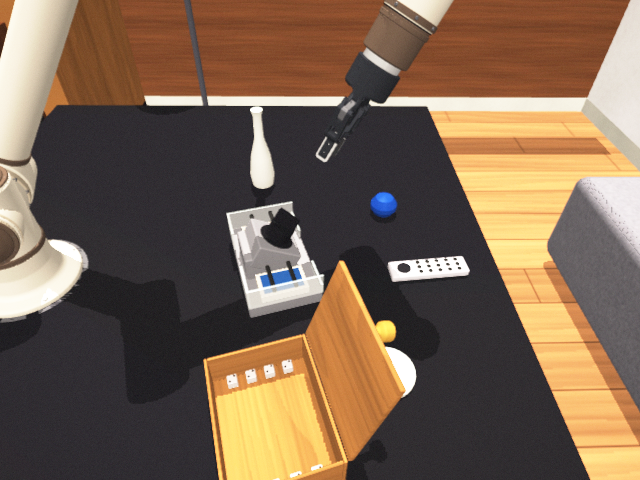

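The side view shows the knob seated on the sloping face at (285,228), the lid open at (355,360), and the other objects where they started. The hub top is 29 mm above the face and the axis error is 0.004 rad, so the knob is fully home.

```bash
python3 -c "
from bench import job_done
print(job_done())"
```

```text
the job is handed in; nothing more can be done
None
```

The job is handed in: the lid stands open by itself, the knob is meshed, fully home and released on the drive stub, and the vase, paperweight, remote and coaster look undisturbed in the last picture; no verdict came back.

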